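Close a soldering jig with its hold-down plate

ROBOT

A 6-joint arm with a two-finger parallel gripper is mounted at the origin on the work surface. World frame = base frame: x ahead of the robot, y to its left, z up, the work surface at z = 0. Lengths are in m, angles in rad, forces in N, time in s.
With the tool pointing down it reaches from about 0.275 to 0.875 m from the base axis. Payload 12.5 kg.
Tool frame: the origin (TCP) lies at the very end of the fingers, on their centre line; the grasp point (between the pads) lies 19 mm behind it; x points along the fingers, y is the direction in which the jaws open and shut, and the axes are right-handed (so a half turn about x gives the same grasp; the last joint's range is limited). The gripper opens to 85 mm and grips with 20 to 120 N. Pads are 22 mm wide; open, the fingers measure 114 mm over their backs; the gripper's body (76 mm by 85 mm) begins 54 mm behind the grasp point. The pads swing forward as they close: fully open they stand 13 mm farther back than shut.
Start: joints at [1.038, 0.351, 1.652, -0, 1.139, -0.085], TCP at [0.238, 0.496, 0.231] pointing down, gripper open.
Joint ranges: [-2.75, 2.75], [-0.79, 2.1], [0.01, 2.65], [-1.57, 4.71], [0.07, 3.14], [-2.87, 2.87]. Speed limits (rad/s): [2.22, 2.22, 2.79, 3.14, 3.14, 3.14].

INTERFACE

Orientations are given as a 3x3 rotation matrix whose columns are the frame's x, y, z axes.
In Python, from bench import manip gives the robot as it stands. Calls block until the motion is done:
- manip.move_ptp(position, orientation): joint-space move of the TCP to a pose.
- manip.move_l(position, attitude=None, max_speed=0.15): straight line of the TCP; attitude=None keeps the orientation; max_speed is the mean speed in m/s.
- manip.move_j(angles): joint-space move.
- manip.set_gripper(opening, effort=None): opening from 0.0 (shut) to 1.0 (fully open); effort is the grip in N (None keeps the last); returns when the fingers have stopped.
- manip.dwell(seconds).
- manip.inverse_kinematics(position, orientation): joint angles nearest the present ones, or None.
- manip.grab_frame(name): name is "side" or "top" or "wrist"; returns (picture, depth): 480x640x3 uint8, red, green, blue; 480x640 float32, m along the optical axis (not along the pixel's ray), 0 where there is no reading.
- manip.get_calibration(name): a dict with "camera_matrix" (3x3 intrinsics, pixels), "R" (3x3) and "t" (3): a world point X has camera coordinates R X + t. Camera axes: x right, y down, z forward; pixel columns grow to the right and rows downward; lengths in m; the calibration is good to about 2 mm. A picture is of the moment at which its call begins: read the wrist's pose just before it. get_calibration takes no time and is no camera call; for the wrist camera it gives the pose at the moment of the call.
A pose or a line that the arm cannot do raises manip.Unreachable and nothing moves.
- manip.sign_off(): hands the job in, once; it reports no verdict.
Trained networks look in the newest picture that a camera, given by its name, has taken for a name from the list of things; names that differ only in an ending like _2 or _b are one class to them, and where a whole thing is asked for, a point or a joint stands for the part that bears it (a point fixed in the world has none). Each returns a list of dicts, best first, with "confidence" (0 to 1); they miss things now and then, are a little off and sometimes report something else, mostly with a low value. They report only what shows in the picture. A call takes as long as a camera call. They do not tell look-alikes from the thing itself.
- manip.look_for(camera, name): "at" ([x, y, z] in m, in world coordinates, good to about 4 mm: the middle of the surface that is visible of it).
Readings, each from a call of its own:
- manip.current_time(): time.
- manip.current_qpos(): joint angles.
- manip.current_joint_vel(): joint speeds.
- manip.current_joint_torque(): joint torques, N m.
- manip.current_ee_pos(): TCP position.
- manip.current_tcp_rot(): TCP orientation.
- manip.current_force(): force on the tool from outside, world axes, zero at the start.
- manip.current_ft_torque(): the same for the moment, N m.
- manip.current_grip_width(): opening from 0.0 (shut) to 1.0 (fully open).
Only numpy, scipy, OpenCV 4.12 (cv2) and the standard library are available. Lean on these libraries where they do the work, as an engineer would, in place of code of your own. Each camera call takes 0.05 s, during which the arm holds its last target.

TASK

Pick up the long aluminium hold-down plate with the red grip, bring it level over the black soldering jig that holds the green circuit board, and lower it gently, without dropping it, so that both brass pins come up through its two holes and it lies flat and fully home on the jig's shoulders. Let go of it there. Leave the shorter plate with the yellow grip and the green solder reel where they are.

Things in the scene. Friction and masses are not known exactly. Their poses are not given: they have to be found in the camera images.
- plate_grip (a point): centre of the red grip, 33 mm above the underside of its aluminium plate: 170 (x) x 90 (y) x 8 mm, 300 g, lying flat. The grip is an upright block in the plate's middle, 56 (x) x 22 (y) mm, 50 mm high above the plate; pinch it across y. Holes 25 mm in diameter right through the plate at x = +60 and -60 mm, y = 0. Same if turned half round.
- jig: black fixed jig, 180 (x) x 110 (y) mm, green board in its middle; origin: centre of its underside, on the bench. Grey end shoulders, tops 32 mm above origin, carry brass pins at x = +60 and -60 mm, y = 0: 14 mm thick, tapering to 6 mm at the tip, 64 mm above origin. Plate goes on with its x along the jig's x, either way round; fully home, its grip centre is 65 mm above origin.
- other_plate_grip (a point): centre of the yellow grip of the wrong plate, which must stay where it is: aluminium, 130 mm (x) x 90 mm (y) x 8 mm, holes only 80 mm apart, the same size of grip, lying flat on the bench; this point is 33 mm above its underside.
- reel_mid (a point): centre of a green reel of solder wire standing on its end, 56 mm in diameter and 48 mm high, which must stay where it is; this point is halfway up it.
Not all that is in view belongs to the job. Leave any brown or pink look-alike of the part that bears plate_grip alone.

How it is judged:
On the way:
1. the plate is held level over the jig, lined up with both pins, before it goes down on them (horizontal distance between plate_grip and jig below 0.02 m and z of plate_grip in the frame of jig above 0.085 m and angle between the x axis of plate_grip and the x axis of jig, either way round below 0.2 rad and angle between plate_grip's own z axis and vertical below 0.2 rad), for 0.05 s.
At the end, for the whole second after the job is handed in: The red-gripped plate rests on the jig, both pins through it: grip centre within 12 mm of the jig's centre in plan and 61 to 69 mm above its origin, lengths within 0.18 rad, tilt under 0.06 rad, speed under 0.02 m/s; yellow-gripped plate and reel within 30 mm of their starts (horizontal distance between plate_grip and jig below 0.012 m and z of plate_grip in the frame of jig between 0.061 and 0.069 m and angle between the x axis of plate_grip and the x axis of jig, either way round below 0.18 rad and angle between plate_grip's own z axis and vertical below 0.06 rad and linear speed of plate below 0.02 m/s and distance of each of other_plate_grip, reel_mid from where it was at the start of the episode below 0.03 m); the robot touches nothing.
It fails at once if the plate is dropped onto the jig (moving faster than 0.4 m/s close above it) (horizontal distance between plate_grip and jig below 0.03 m and z of plate_grip in the frame of jig below 0.1 m and linear speed of plate above 0.4 m/s).
It fails at once if the plate is pressed or knocked hard against the jig (over 80 N) (contact force between plate and jig above 80 N).
It fails at once if the other plate is moved more than 30 mm (distance of other_plate_grip from where it was at the start of the episode above 0.03 m).
It fails at once if the solder reel is moved more than 30 mm (distance of reel_mid from where it was at the start of the episode above 0.03 m).
It also fails if it takes over 40 s, if anything falls off the work surface, if the arm or the gripper's body presses on something with over 40 N, if the wrist force passes 120 N, or if a joint passes its speed limit or range.

## Working session

There is one attempt and no reset: what is moved stays moved. The work goes in short steps, each a Python script; the robot and the scene stay as the last script left them, time stands still between calls to the robot, and variables do not carry over. Pictures are saved under pics/ and viewed, and the job is handed in when it is done.

```bash
mkdir -p pics; python3 - <<'E'
from bench import manip
import cv2,numpy as np
print(manip.current_time())
for c in ["top","side"]:
    im,d=manip.grab_frame(c); cv2.imwrite(f"pics/{c}0.png",im[:,:,::-1]); np.savez(f"{c}0.npz",im=im,d=d,**manip.get_calibration(c))
    for n in ["plate_grip","jig","other_plate_grip","reel_mid"]:
        print(c,n,[(np.round(r["at"],3),round(r["confidence"],2)) for r in manip.look_for(c,n)])
E
```

```text
0.0
top plate_grip [(array([0.54 , 0.262, 0.006]), 0.86), (array([0.215, 0.391, 0.004]), 0.74), (array([0.335, 0.161, 0.009]), 0.65), (array([0.431, 0.446, 0.007]), 0.6)]
top jig [(array([ 0.492, -0.253,  0.019]), 0.6)]
top other_plate_grip [(array([0.579, 0.013, 0.007]), 0.95), (array([0.757, 0.095, 0.054]), 0.39)]
top reel_mid [(array([0.755, 0.094, 0.051]), 0.85)]
side plate_grip [(array([0.538, 0.258, 0.007]), 0.85), (array([0.425, 0.444, 0.012]), 0.77), (array([0.326, 0.144, 0.007]), 0.63), (array([0.219, 0.375, 0.01 ]), 0.57)]
side jig [(array([ 0.486, -0.271,  0.026]), 0.9)]
side other_plate_grip [(array([0.568, 0.   , 0.006]), 0.86)]
side reel_mid [(array([0.756, 0.086, 0.034]), 0.56)]
```

View pics/top0.png

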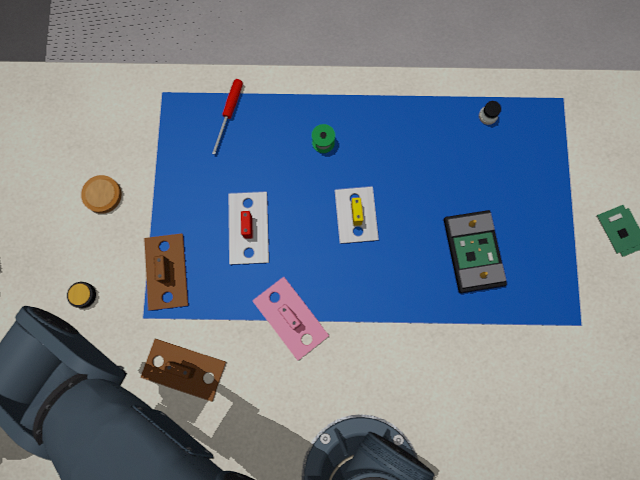

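View pics/side0.png

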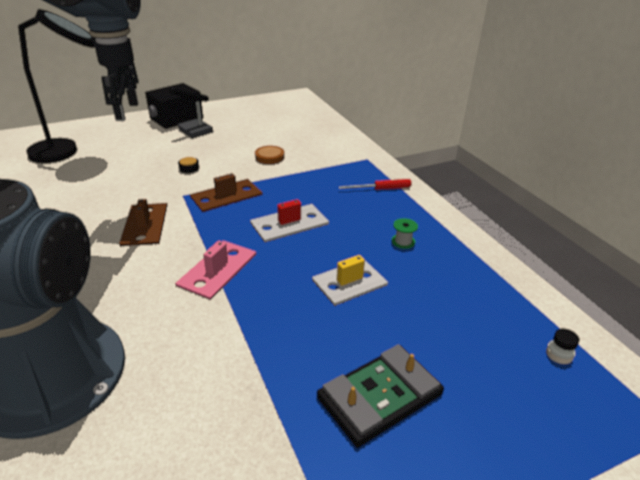

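The top view shows the red-gripped plate at (248,228), the yellow at (357,213), the reel at (323,138) and the jig at (475,251). The brown and pink plates are decoys. Next I measure the poses.

```bash
cat > h.py <<'E'
import cv2,numpy as np
def cloud(im,d,K,R,t):
    v,u=np.mgrid[0:480,0:640]
    P=np.stack([(u-K[0,2])/K[0,0]*d,(v-K[1,2])/K[1,1]*d,d],-1)
    W=(P-t)@R; W[d<=0]=np.nan
    return W
def rect(pts):
    (c,s,a)=cv2.minAreaRect((pts*1000).astype(np.float32))
    b=cv2.boxPoints((c,s,a)); e=[b[1]-b[0],b[2]-b[1]]
    e=max(e,key=np.linalg.norm); ang=np.arctan2(e[1],e[0])
    ang=(ang+np.pi/2)%np.pi-np.pi/2
    return np.array(c)/1000,s,ang
def onplane(mask,z,K,R,t):
    v,u=np.nonzero(mask); r=np.stack([(u-K[0,2])/K[0,0],(v-K[1,2])/K[1,1],np.ones(len(u))],-1)@R
    C=-R.T@t; s=(z-C[2])/r[:,2]; return (C+r*s[:,None])[:,:2]
def big(m):
    n,l,s,c=cv2.connectedComponentsWithStats(m.astype(np.uint8)); 
    i=1+np.argmax(s[1:,4]); return l==i
E
python3 - <<'E'
from h import *
f=np.load("top0.npz"); im,d=f["im"],f["d"];K,R,t=f["camera_matrix"],f["R"],f["t"]
print("cam",-R.T@t, "mm/px",d[228,248]/K[0,0])
W=cloud(im,d,K,R,t); hsv=cv2.cvtColor(im,cv2.COLOR_RGB2HSV)
H,S,V=[hsv[...,i].astype(int) for i in range(3)]
def roi(x0,x1,y0,y1):
    m=np.zeros((480,640),bool); m[y0:y1,x0:x1]=1; return m
blue=(H>100)&(H<130)&(S>120)
for nm,r in [("plate",roi(222,275,185,270)),("other",roi(328,385,180,250)),("jig",roi(438,512,205,298))]:
    m=big(r&~blue); print(nm,m.sum(),"z med",np.nanmedian(W[m][:,2]))
    z=.008 if nm!="jig" else .03
    print(rect(onplane(m,z,K,R,t)))
red=roi(222,275,185,270)&((H<8)|(H>172))&(S>150); print("red",W[red][:,2].max())
top=red&(W[...,2]>.053); print(rect(W[top][:,:2]),top.sum())
br=roi(438,512,205,298)&(W[...,2]>.045); n,l,s,c=cv2.connectedComponentsWithStats(br.astype(np.uint8))
for i in range(1,n): print("pin",s[i,4],c[i],np.nanmean(W[l==i],0))
E
```

```text
cam [0.24998304 0.08071819 1.30136962] mm/px 0.002253631508480174
plate 2691 z med 0.008166125563028382
(array([0.54596454, 0.26767075]), (172.38206481933594, 93.1451644897461), np.float32(0.06295371))
other 2045 z med 0.00820797505170194
(array([0.58124396, 0.01401461]), (132.3526153564453, 92.89694213867188), np.float32(0.10389817))
jig 3670 z med 0.02641759351245068
(array([ 0.49388016, -0.25625525]), (177.14056396484375, 111.09178924560547), np.float32(0.17353976))
red nan
(array([0.54516217, 0.26632181]), (55.07265090942383, 21.370193481445312), np.float32(0.044909596)) 201
pin 32 [472.96875 222.40625] [ 0.55389231 -0.24892474  0.05431983]
pin 28 [484.60714286 274.03571429] [ 0.43596159 -0.26942534  0.05637135]
```

```bash
cat >> h.py <<'E'
def ori(a):
    c,s=np.cos(a),np.sin(a); return np.array([[0,-s,c],[0,c,s],[-1,0,0]])
E
python3 - <<'E'
from bench import manip
from h import *
print(manip.current_tcp_rot().round(2), manip.current_force())
q={}
for f in (0,np.pi):
    for nm,p,a in (("p",[.5455,.267,.25],.055),("j",[.4949,-.2585,.25],.173)):
        q=manip.inverse_kinematics(p,ori(a+f)); print(f,nm,q)
f=0 if abs(manip.inverse_kinematics([.5455,.267,.25],ori(.055))[5])<2 else np.pi
manip.move_ptp([.5455,.267,.25],ori(.055+f))
cal=manip.get_calibration("wrist"); im,d=manip.grab_frame("wrist"); np.savez("w1.npz",im=im,d=d,**cal); cv2.imwrite("pics/w1.png",im[:,:,::-1])
print(f,manip.current_time(),manip.current_ee_pos(),manip.current_force())
E
```

```text
[[-0.    0.43  0.9 ]
 [-0.    0.9  -0.43]
 [-1.   -0.   -0.  ]] [-0.48771914  0.01114452 -0.23587454]
0 p [ 3.78540828e-01  4.38092034e-01  1.47448358e+00 -4.44089210e-16
  1.22901704e+00 -1.24725550e+00]
0 j [-5.64728371e-01  3.47318745e-01  1.60812474e+00 -4.44089210e-16
  1.18614917e+00 -2.30852470e+00]
3.141592653589793 p [ 3.78540828e-01  4.38092034e-01  1.47448358e+00 -4.44089210e-16
  1.22901704e+00  1.89433715e+00]
3.141592653589793 j [-5.64728371e-01  3.47318745e-01  1.60812474e+00 -4.44089210e-16
  1.18614917e+00  8.33067956e-01]
0 1.975 [0.5449345  0.26781206 0.249985  ] [-0.19042641 -0.54378484  0.14540366]
```

View pics/w1.png

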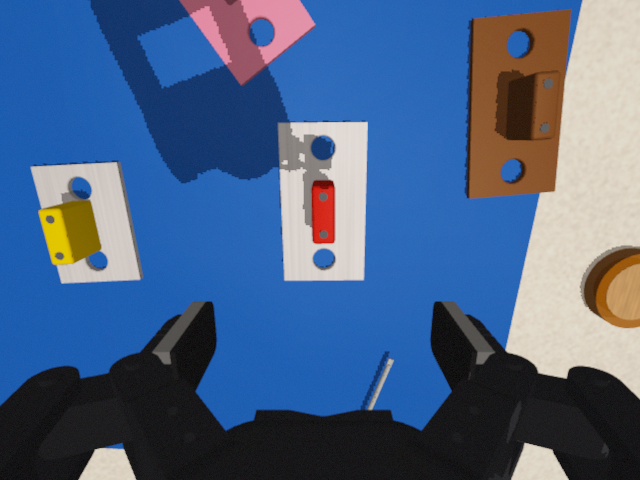

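The red plate is centred between the fingers, with its grip at (323,213) and its holes at (323,147) and (324,259). I refine the plate pose from this picture.

```bash
python3 - <<'E'
from h import *
f=np.load("w1.npz"); im,d=f["im"],f["d"];K,R,t=f["camera_matrix"],f["R"],f["t"]
W=cloud(im,d,K,R,t); hsv=cv2.cvtColor(im,cv2.COLOR_RGB2HSV)
H,S,V=[hsv[...,i].astype(int) for i in range(3)]
r=np.zeros((480,640),bool); r[115:290,270:375]=1
m=big(r&~((H>100)&(H<130)&(S>120))); print(rect(onplane(m,.008,K,R,t)), np.nanmedian(W[m][:,2]))
red=r&((H<8)|(H>172))&(S>150); top=red&(W[...,2]>.053); print(rect(W[top][:,:2]),np.nanmean(W[top],0))
E
```

```text
(array([0.54528125, 0.26741608]), (170.9324188232422, 91.24050903320312), np.float32(0.06353438)) 0.007293732972462307
(array([0.54460571, 0.26680771]), (54.73583984375, 20.00469207763672), np.float32(0.06251478)) [0.54363213 0.26697103 0.05697145]
```

```bash
python3 - <<'E'
from bench import manip
from h import *
p=np.array([.545,.267,.1]); O=ori(.063)
manip.move_l(p,O,max_speed=.2)
p[2]=.019; manip.move_l(p,max_speed=.1)
print(manip.current_force(),manip.current_ee_pos())
manip.set_gripper(0.0,60)
print(manip.current_grip_width(),manip.current_force())
p[2]=.06; manip.move_l(p,max_speed=.08)
p[2]=.22; manip.move_l(p,max_speed=.2)
print(manip.current_grip_width(),manip.current_force(),manip.current_ft_torque(),manip.current_time())
cal=manip.get_calibration("wrist"); im,d=manip.grab_frame("wrist"); np.savez("w2.npz",im=im,d=d,**cal); cv2.imwrite("pics/w2.png",im[:,:,::-1])
im,d=manip.grab_frame("side");cv2.imwrite("pics/s2.png",im[:,:,::-1])
E
```

```text
[ 0.27497323 -0.06478486 -0.04065144] [0.54541307 0.26716841 0.01961242]
0.2516489533010686 [-1.09574127  0.39876068  3.32340264]
0.24863654820547276 [ 1.11979516  0.12432576 -3.19588305] [-0.0685559   0.024418    0.00950141] 6.05
```

View pics/w2.png

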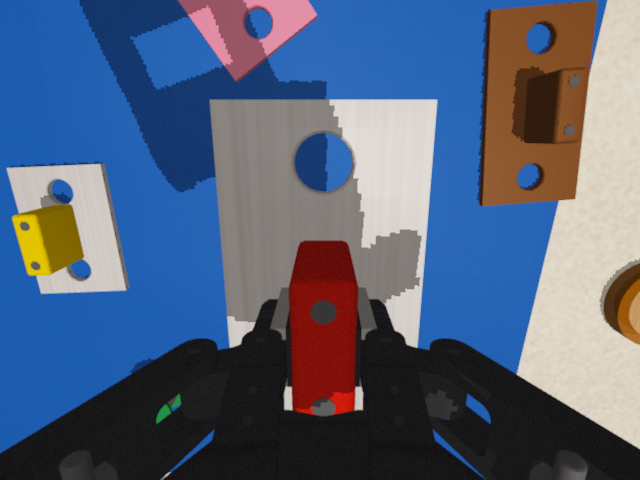

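View pics/s2.png

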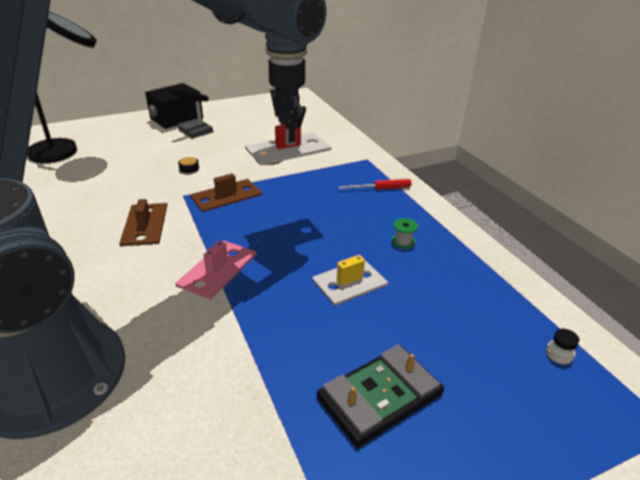

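```bash
python3 - <<'E'
from bench import manip
from h import *
def inhand(fn):
    f=np.load(fn); im,d=f["im"],f["d"];K,R,t=f["camera_matrix"],f["R"],f["t"]
    W=cloud(im,d,K,R,t); hsv=cv2.cvtColor(im,cv2.COLOR_RGB2HSV)
    r=np.zeros((480,640),bool); r[95:230,200:450]=1
    m=big(r&(W[...,2]>.17)&(hsv[...,1]<100)); P=W[m]; P=P[np.isfinite(P[:,2])]
    A=np.c_[P[:,:2],np.ones(len(P))]; k=np.linalg.lstsq(A,P[:,2],rcond=None)[0]
    print("plane slopes",k[:2],"z",np.median(P[:,2]))
    g=cv2.morphologyEx(m.astype(np.uint8),cv2.MORPH_OPEN,np.ones((3,3)))
    # hole
    h=np.zeros_like(r); h[120:205,285:365]=1; h=big(h&~m)
    c=np.array(cv2.minEnclosingCircle(np.argwhere(h)[:,::-1].astype(np.float32))[0]); print("hole px",c)
    z=np.median(P[:,2]); C=-R.T@t
    ray=np.array([(c[0]-K[0,2])/K[0,0],(c[1]-K[1,2])/K[1,1],1])@R; print("hole xy",(C+ray*(z-C[2])/ray[2]))
    # edges
    w=onplane(m,z,K,R,t); print(rect(w))
inhand("w2.npz"); p=manip.current_ee_pos();print(p, p[:2]-60e-3*np.array([np.cos(.063),np.sin(.063)]))
manip.move_ptp([.4949,-.2585,.22],ori(.173))
print(manip.current_time(),manip.current_ee_pos(),manip.current_force())
for c in ("wrist","top","side"):
    cal=manip.get_calibration(c); im,d=manip.grab_frame(c); np.savez(c+"3.npz",im=im,d=d,**cal); cv2.imwrite(f"pics/{c}3.png",im[:,:,::-1])
E
```

```text
plane slopes [-0.00305106  0.00010224] z 0.20661250109347745
hole px [323.5        161.56896973]
hole xy [0.48402934 0.26271751 0.2066125 ]
(array([0.48628876, 0.26282956]), (52.90463638305664, 90.02437591552734), np.float32(-1.5080497))
[0.54439132 0.26677006 0.21837746] [0.48451035 0.26299256]
8.0583 [ 0.49526327 -0.25783095  0.21999511] [ 0.75898163 -0.39624371 -2.32143662]
```

View pics/wrist3.png

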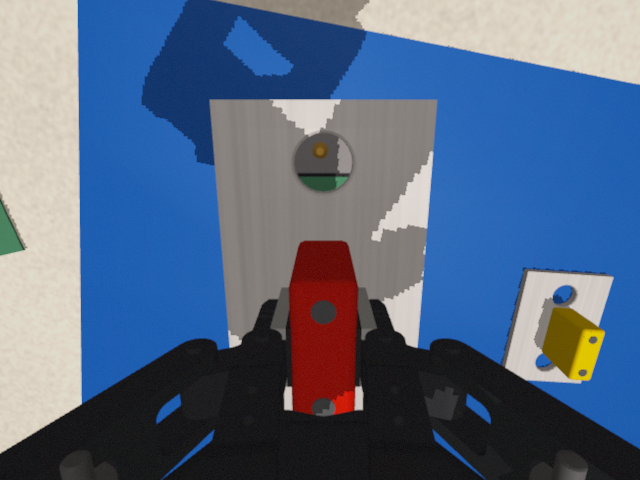

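View pics/side3.png

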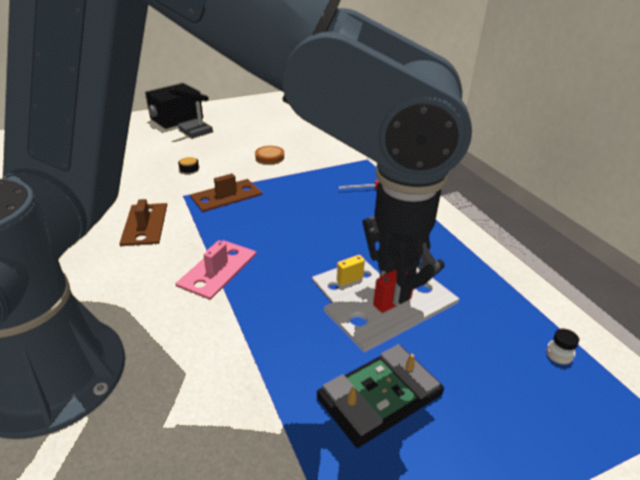

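```bash
cat >> h.py <<'E'
def pinhole(fn,ztop):
    f=np.load(fn); im,d=f["im"],f["d"];K,R,t=f["camera_matrix"],f["R"],f["t"]; C=-R.T@t
    hsv=cv2.cvtColor(im,cv2.COLOR_RGB2HSV); W=cloud(im,d,K,R,t)
    def px2(c,z):
        ray=np.array([(c[0]-K[0,2])/K[0,0],(c[1]-K[1,2])/K[1,1],1])@R; return (C+ray*(z-C[2])/ray[2])[:2]
    r=np.zeros((480,640),bool); r[125:200,288:360]=1
    b=big(r&(hsv[...,0]>10)&(hsv[...,0]<28)&(hsv[...,1]>120))
    cb=np.argwhere(b)[:,::-1].mean(0)
    m=r&(W[...,2]<ztop-.012); h=big(m)
    ch=np.array(cv2.minEnclosingCircle(np.argwhere(h)[:,::-1].astype(np.float32))[0])
    print("pin px",cb,b.sum(),"hole px",ch,"pin z",np.nanmax(W[b][:,2]))
    P,Hh=px2(cb,.058),px2(ch,ztop); print("pin",P,"hole",Hh,"pin-hole",P-Hh); return P,Hh
E
python3 - <<'E'
from h import *
pinhole("wrist3.npz",.2075)
a=.173; print("pin exp",np.array([.4949,-.2592])-.06*np.array([np.cos(a),np.sin(a)]))
E
```

```text
pin px [319.76649746 149.93401015] 197 hole px [323.5        161.27192688] pin z 0.06494363447265808
pin [ 0.4366729  -0.27105021] hole [ 0.43563066 -0.26851641] pin-hole [ 0.00104224 -0.00253381]
pin exp [ 0.43579563 -0.2695283 ]
```

```bash
python3 - <<'E'
from bench import manip
from h import *
manip.move_l([.4955,-.2602,.11],ori(.173),max_speed=.08); manip.dwell(.4)
p=manip.current_ee_pos(); print(p,manip.current_force())
cal=manip.get_calibration("wrist"); im,d=manip.grab_frame("wrist"); np.savez("w4.npz",im=im,d=d,**cal); cv2.imwrite("pics/w4.png",im[:,:,::-1])
im,d=manip.grab_frame("side");cv2.imwrite("pics/s4.png",im[:,:,::-1])
pinhole("w4.npz",p[2]-.012)
E
```

```text
[ 0.49549301 -0.26019985  0.11004773] [-0.51629569 -0.77360893 -2.45942348]
pin px [322.35140998 157.12798265] 461 hole px [323.47821045 161.17428589] pin z 0.06484850514198329
pin [ 0.43636414 -0.27128508] hole [ 0.43578984 -0.27087495] pin-hole [ 0.00057431 -0.00041012]
```

View pics/w4.png

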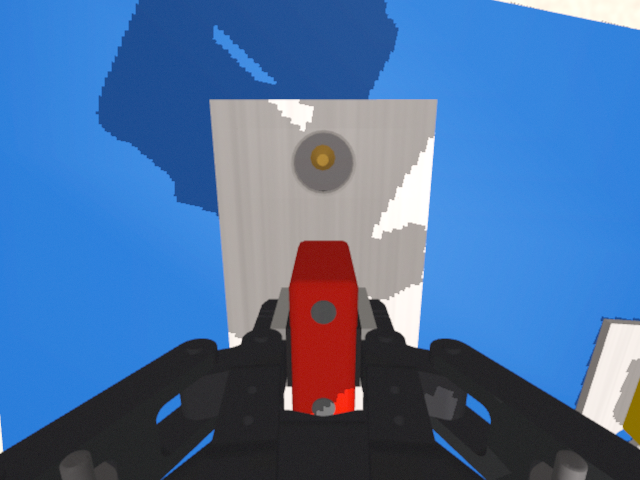

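View pics/s4.png

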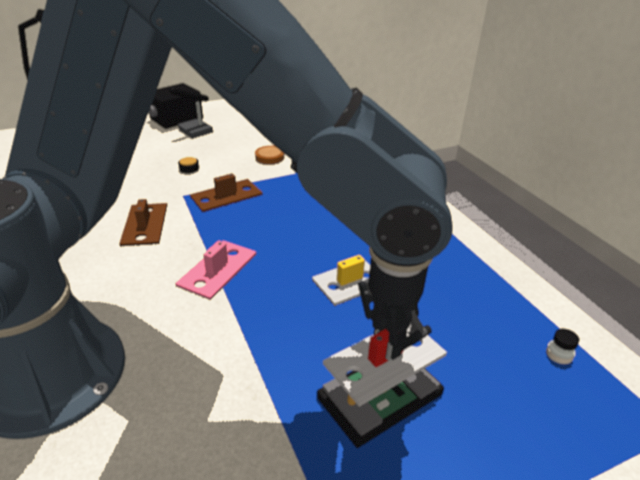

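The pin at (322,157) sits inside the hole at (323,161), within 1 mm. I lower the plate in small steps and watch the force.

```bash
python3 - <<'E'
from bench import manip
from h import *
f0=manip.current_force(); z=.11
for zt in [.085,.075,.068,.062,.058,.056,.055,.054,.053,.052,.051,.0505,.05,.0495,.049,.0485]:
    manip.move_l([.4958,-.2605,zt],ori(.173),max_speed=.04)
    f=manip.current_force()-f0; p=manip.current_ee_pos(); print(zt,p.round(4),f.round(1),manip.current_ft_torque().round(2))
    if np.linalg.norm(f)>7: break
print(manip.current_time())
cal=manip.get_calibration("wrist"); im,d=manip.grab_frame("wrist"); np.savez("w5.npz",im=im,d=d,**cal); cv2.imwrite("pics/w5.png",im[:,:,::-1])
im,d=manip.grab_frame("side");cv2.imwrite("pics/s5.png",im[:,:,::-1])
E
```

```text
0.085 [ 0.4959 -0.2606  0.0851] [ 1.4  0.5 -1.5] [-0.02 -0.01 -0.01]
0.075 [ 0.4957 -0.2604  0.0747] [-0.3  0.5 -0.7] [-0.03 -0.07 -0.  ]
0.068 [ 0.4956 -0.2604  0.0677] [-0.   1.   0.6] [-0.   -0.01 -0.  ]
0.062 [ 0.4956 -0.2604  0.0617] [-0.   0.3 -0.2] [ 0.02 -0.   -0.05]
0.058 [ 0.4956 -0.2604  0.0577] [0.3 0.9 0.3] [ 0.03  0.04 -0.03]
0.056 [ 0.4958 -0.2605  0.0559] [ 0.1 -0.1 -0.1] [-0.03  0.01  0.  ]
0.055 [ 0.4958 -0.2605  0.055 ] [ 0.6 -0.1 -0. ] [-0.04 -0.03 -0.02]
0.054 [ 0.4958 -0.2605  0.0539] [ 0.1 -0.2  0.8] [-0.    0.03  0.03]
0.053 [ 0.4958 -0.2605  0.0529] [ 0.4  0.6 -1. ] [-0.03 -0.01  0.03]
0.052 [ 0.4958 -0.2605  0.0519] [ 0.7 -0.4 -0.6] [ 0.01 -0.02 -0.03]
0.051 [ 0.4959 -0.2606  0.0513] [-1.   0.7  5.6] [0.11 0.2  0.01]
0.0505 [ 0.4959 -0.2606  0.0513] [-3.7  1.9 12.9] [0.37 0.63 0.03]
14.0333
```

View pics/w5.png

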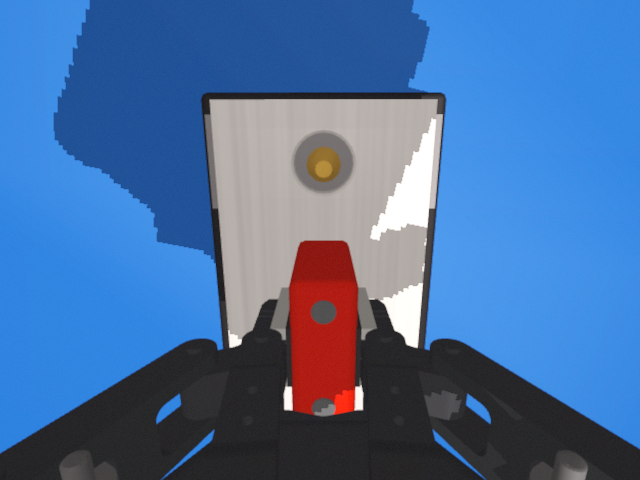

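View pics/s5.png

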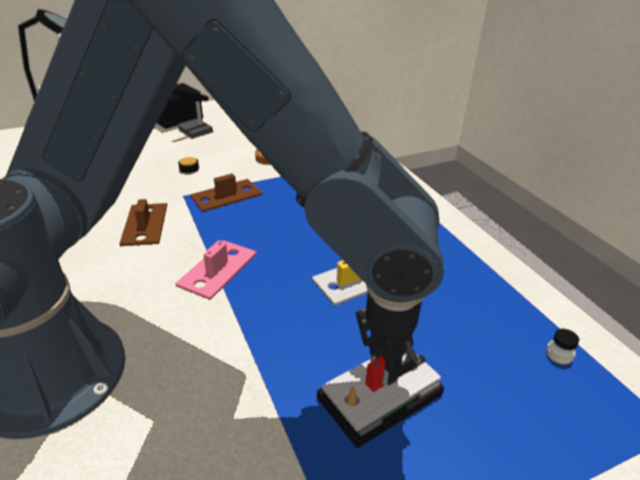

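Contact came at the expected height for fully home, and the near pin is through. I release gently, retreat and check.

```bash
python3 - <<'E'
from bench import manip
from h import *
manip.move_l([.4958,-.2605,.0511],ori(.173),max_speed=.04)
for o in (.3,.45,1.0): manip.set_gripper(o,20)
print(manip.current_grip_width(),manip.current_force())
manip.move_l([.4958,-.2605,.13],max_speed=.08)
manip.move_l([.4958,-.2605,.25],max_speed=.2)
cal=manip.get_calibration("wrist"); im,d=manip.grab_frame("wrist"); np.savez("w6.npz",im=im,d=d,**cal); cv2.imwrite("pics/w6.png",im[:,:,::-1])
manip.move_ptp([.45,.1,.3],ori(.173))
for c in ("top","side"):
    cal=manip.get_calibration(c); im,d=manip.grab_frame(c); np.savez(c+"6.npz",im=im,d=d,**cal); cv2.imwrite(f"pics/{c}6.png",im[:,:,::-1])
print(manip.current_time())
E
```

```text
0.9974259152613191 [ 0.65526587 -0.03316918 -0.88047529]
18.825
```

View pics/w6.png

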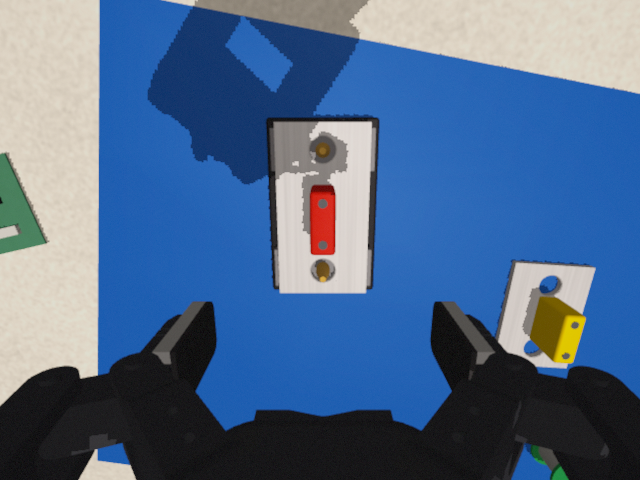

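View pics/side6.png

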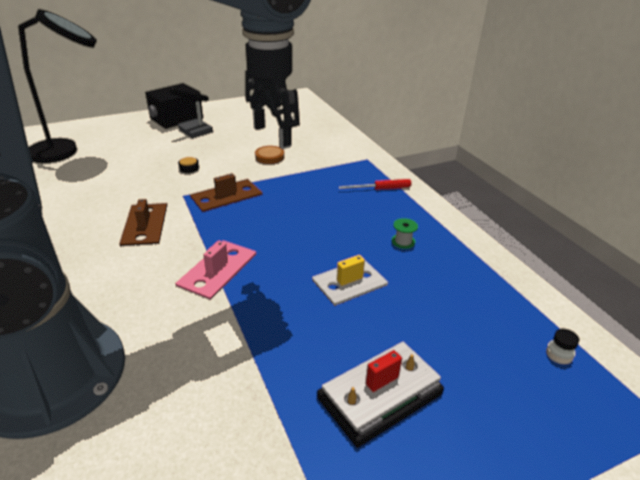

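```bash
python3 - <<'E'
from h import *
f=np.load("w6.npz"); im,d=f["im"],f["d"];K,R,t=f["camera_matrix"],f["R"],f["t"]
W=cloud(im,d,K,R,t)
m=(W[...,2]>.034)&(W[...,2]<.046)&(np.hypot(W[...,0]-.495,W[...,1]+.26)<.1); m[300:]=0; m=big(m)
P=W[m]; k=np.linalg.lstsq(np.c_[P[:,:2],np.ones(len(P))],P[:,2],rcond=None)[0]
print("slopes",k[:2],"z",np.median(P[:,2]),rect(onplane(m,.04,K,R,t)))
E
```

```text
slopes [0.00012033 0.00112006] z 0.03922578717845257 (array([ 0.4960752, -0.2602908]), (168.5416259765625, 89.7745590209961), np.float32(0.1733532))
```

Both pins show through their holes, at (322,150) and (322,270). The plate is level (slopes under 0.002), its top is at 39 mm (expected 40), and the other objects have not moved.

```bash
python3 -c "
from bench import manip
print(manip.sign_off())"
```

```text
the job is handed in; nothing more can be done
None
```

I put the red-gripped plate on the jig with both brass pins through its holes, let go of it there, and handed the job in at about 19 s. `sign_off` gives no verdict.

- **Approach:** I gripped the red block and held the plate level over the jig with its near hole within 1 mm of the pin. I then lowered it in small steps. It touched at the expected height, and the force reached about 13 N before I stopped.
- **Last checks:** The plate's top measured 39 mm above the bench, against 40 mm nominal. Tilt was about 0.001 rad and the angle 0.173 rad, matching the jig. The plate's centre was about 1.5 mm from the jig centre I measured from the top camera. The gripper was clear of everything.
- **Other objects:** In the last side picture the yellow-gripped plate and the reel looked unmoved. I judged this by eye and did not re-measure them.
- **Disagreement:** The top and wrist cameras differed by about 1.5 mm on the near pin's position. I went with the wrist view, and the hole clearance covered the difference.

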